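# Close the bayonet filter cell and hold it pushed home

## Task

On the filter station, press the red ejector paddle fully down until its catch holds it by itself and leave it down. Then grip the knurled collar and turn it clockwise (seen from above), under light downward pressure, until its hidden keyways drop over the pins, and push it fully home against its spring. Finish while still holding the collar pushed fully home, and do not disturb the other things on the bench.

Things in the scene. Friction and masses are not known exactly. Their poses are not given: they have to be found in the camera images.
- station: Filter station, fixed: white block, aluminium deck 40 mm above the table, 220 mm along its x (-115 to +105), 120 mm wide. Origin at table level on the axis of an upright steel spigot (34 mm diameter) that carries the collar. Its x points from the red paddle (-x side) past the spigot to the ejector's pivots (x = +85, cheeks 65 mm high). Place and yaw vary.
- seat (a point): Point on the deck, 40 mm above the table, on the spigot axis. The collar's lower rim lands here when fully home. A spring in the spigot pushes the collar up on the way down: 3.4 N at first, 8 N when home (less the collar's weight of 2 N); let go, it rises again.
- ejector (a joint): Ejector hinge, rad: 0 up (start), 0.18 fully down at its stop. A U-shaped steel bail, arms 40 mm either side of the spigot axis, red paddle at its near end. A spring lifts it (about 3 N at the paddle); near 0.1 a sprung brass catch resists (about 6 N) and past 0.14 holds it down by itself. While it is up, two pegs on the arms stand under the collar's rim and keep it from going home.
- paddle_top (a point): Centre of the top of the red paddle (50 mm wide, 26 mm deep, 18 mm thick), 95 mm from the spigot axis on the station's -x side. 98 mm above the table when up, 66 mm when down (travels 32 mm, nearly straight down). Moves with the paddle.
- collar: Loose collar, 56 mm diameter, 58 mm high, 200 g: blue skirt (lower 32 mm), knurled aluminium head of equal diameter (upper 26 mm). Origin at the centre of its lower rim, z up. Starts on the spigot (1 mm radial play), its inner flange resting on three pins hidden inside, rim 52 mm above the table. It sinks 12 mm when keyed, until the rim meets the deck, and then no longer turns.
- collar_top (a point): Centre of the collar's top face, 58 mm above its rim. Inside the collar are three keyways, 120 degrees apart, 9 mm wide for 6 mm pins (0.07 rad play each way). They start 0.4 to 1.3 rad away: turn the collar clockwise seen from above. They cannot be seen, and no listed yaw tells where they meet the pins: turn with light pressure (3 to 8 N) and feel for the drop.
- dish: Bystander: closed clear dish, 90 mm diameter, 14 mm high, beside the station; origin under its centre.
- vial: Bystander: small jar with white cap, 32 mm diameter, 62 mm high, beside the station; origin under its centre.
- blue_rack: Bystander: blue tube rack 160 x 65 mm, 61 mm high with tubes; origin under its centre.
- red_rack: Bystander: red tube rack 160 x 65 mm, 61 mm high with tubes; origin under its centre.
- tip_box: Bystander: green pipette-tip box 120 x 85 mm, 68 mm high; origin under its centre.
- beaker: Bystander: clear beaker, 100 mm diameter, 120 mm high; origin under its centre.
- marker: Bystander: black marker pen, 14 mm diameter, 130 mm long, lying along its x axis; origin under its centre.
Not all that is in view belongs to the job. What is shaped like the collar but orange is not meant.

How it is judged:
On the way, in this order (a step that is already met when the one before it is completed fails the run):
1. the ejector stays down by itself, nothing touching it, the collar still up on its pins (value of joint ejector above 0.13 rad and contact force between each of the arm, the fingers and ejector below 0.3 N and z of collar in the frame of seat above 0.009 m), for 0.3 s.
2. the keyways have dropped over the pins: the collar's rim is within 5 mm of the deck, on the spigot (z of collar in the frame of seat below 0.005 m and horizontal distance between collar and seat below 0.004 m), for 0.1 s.
At the end, for the whole second after the job is handed in: The collar's rim is within 2 mm of the deck, on the spigot axis within 4 mm, upright within 0.08 rad and at rest, the fingers bearing on it with over 2 N; the ejector is still down (over 0.13 rad) (value of joint ejector above 0.13 rad and z of collar in the frame of seat below 0.002 m and horizontal distance between collar and seat below 0.004 m and angle between collar's own z axis and vertical below 0.08 rad and contact force between the fingers and collar above 2 N and linear speed of collar below 0.02 m/s); the arm keeps its last pose, push and grip.
It fails at once if a bystander is shifted by more than 30 mm (distance of any of dish, vial, blue_rack, red_rack, tip_box, beaker, marker from where it was at the start of the episode above 0.03 m).
It also fails if it takes over 59 s, if anything falls off the work surface, if the arm or the gripper's body presses on something with over 40 N, if the wrist force passes 120 N, or if a joint passes its speed limit or range.

## Robot

A 6-joint arm with a two-finger parallel gripper is mounted at the origin on the work surface. World frame = base frame: x ahead of the robot, y to its left, z up, the work surface at z = 0. Lengths are in m, angles in rad, forces in N, time in s.
With the tool pointing down it reaches from about 0.375 to 0.975 m from the base axis. Payload 3.8 kg.
Tool frame: the origin (TCP) lies at the centre of the arm's flange, where the gripper is bolted on; the fingertips stand 173 mm ahead of it and the grasp point (between the pads) lies 155 mm ahead of it; z points along the fingers, y is the line along which they close (so a half turn about z gives the same grasp; the last joint's range is limited). The gripper opens to 85 mm and grips with 20 to 120 N. Pads are 22 mm wide; open, the fingers measure 114 mm over their backs; the gripper's body (76 mm by 85 mm) begins 54 mm behind the grasp point. The pads swing forward as they close: fully open they stand 13 mm farther back than shut.
Start: joints at [-1.346, 0.264, 1.604, -0, 1.274, -0.037], TCP at [0.175, -0.652, 0.405] pointing down, gripper open.
Joint ranges: [-2.63, 2.63], [-0.94, 2.18], [0.31, 2.57], [-1.31, 4.45], [0, 2.66], [-2.55, 2.55]. Speed limits (rad/s): [2.57, 2.57, 3.14, 3.14, 3.14, 3.14].

## Interface

Orientations are given as a rotation vector (axis times angle).
In Python, from station import status, read_camera, camera_model, r, regions_of, landmark_of gives the robot as it stands.
- The arm moves only by the tool servo_tool, never from a script. Its argument "motion" is a list of rows, each a list of 5 numbers: the opening, from 0 (shut) to 1 (fully open), then the shift along the world's x, y, z in units of 40 mm (1.0 is 40 mm), then the turn about the world's z in units of 5 degrees (1.0 is 5 degrees). In form: [[hand, dx, dy, dz, yaw], ...]. A call has 1 to 8 rows; each row shifts and turns the commanded pose from where the row before left it; what a row does not reach is not made up. A row lasts 1/12 s, in which the tool goes at most 41.7 mm and 7.16 degrees, less where a joint would pass 70% of its speed; a pose out of reach is approached as far as the arm can. A call is refused whole if a number of a shift passes 1 or a number of a turn 1, either way. A call with a gripper value outside its range is refused whole. The fingers move at their own pace and stop on an object; "squeeze" is the grip in N (left out, the last holds). Time passes only in rows, so rows that do not move let the fingers close. It gives the time, the measured TCP pose, the force, the opening and the grip force at its end, in the units of the state.
- status.get_state(): the state, without advancing time (a new reading comes with each control period).
- read_camera(name): name is "scene" or "top" or "wrist"; returns the picture (400x640x3 uint8, red, green, blue); there is no depth.
- camera_model(name): a dict with "vfov" (degrees; the focal length in pixels is half the picture's height over the tangent of half this angle, whatever the lens; pixels are square), "cx", "cy" (the principal point, pixels), "origin" and "attitude" of the camera in the world. Camera axes: x right, y down, z forward; pixel columns grow to the right and rows downward; lengths in m; the calibration is good to about 2 mm. A picture is of the moment at which its call begins: read the wrist's pose just before it. camera_model takes no time and is no camera call; for the wrist camera it gives the pose at the moment of the call.
- r.job_done(): hands the job in; it is judged then, once.
Trained networks look in the newest picture that a camera, given by its name, has taken for a name from the list of things; names that differ only in an ending like _2 or _b are one class to them, and where a whole thing is asked for, a point or a joint stands for the part that bears it (a point fixed in the world has none). Each returns a list of dicts, best first, with "score" (0 to 1); they miss things now and then, are a little off and sometimes report something else, mostly with a low value. They report only what shows in the picture. A call takes as long as a camera call. They do not tell look-alikes from the thing itself.
- regions_of(camera, target): "pixels" (400x640 bool, what is visible of it) and "rect" ([centre column, centre row, width, height] in pixels, round what is visible of it).
- landmark_of(camera, target): "centre" ([column, row] in pixels: a listed point, or the origin of a listed thing).
The state is a dict: "clock": time; "qpos": joint angles; "qd": joint speeds; "tau": joint torques, N m; "position": TCP position; "eef_rot": TCP orientation; "contact_force": force on the tool from outside, world axes, zero at the start; "wrist_torque": the same for the moment, N m; "opening": opening from 0.0 (shut) to 1.0 (fully open); "grasp_force": force on a finger pad.
Only numpy, scipy, OpenCV 4.12 (cv2) and the standard library are available. Lean on these libraries where they do the work, as an engineer would, in place of code of your own. Each camera call takes 0.05 s, during which the arm holds its last target. There are 200 camera calls.

## Working session

There is one attempt and no reset: what is moved stays moved. The work goes in short steps, Python scripts to look and compute and a tool call to move; the robot and the scene stay as the last step left them, time stands still between calls to the robot, and variables do not carry over. Pictures are saved under pics/ and viewed, at most 10 in all, crops included, and the job is handed in when it is done.

Besides the shell and the picture viewer there is one more tool, called after ">>>" as name(argument=value, ...) on one line, values as JSON. servo_tool: Moves the arm, as the interface text tells. Its arguments: {"type":"object","properties":{"motion":{"type":"array","items":{"type":"array","items":{"type":"number"}}},"squeeze":{"type":"number"}},"required":["motion"]}

```bash
mkdir -p pics; ls; cat > h.py <<'E'
import numpy as np, cv2
from station import status, read_camera, camera_model, r, regions_of, landmark_of
def ray(m,px):
    f=200/np.tan(np.radians(m['vfov'])/2)
    d=np.array([(px[0]-m['cx'])/f,(px[1]-m['cy'])/f,1.])
    a=np.array(m['attitude'])
    if a.shape!=(3,3):
        a=cv2.Rodrigues(a.astype(float))[0] if a.size==3 else a
    d=a@d; return np.array(m['origin'],float),d/np.linalg.norm(d)
def atz(m,px,z):
    o,d=ray(m,px); return o+d*(z-o[2])/d[2]
def tri(rs):
    A=sum(np.eye(3)-np.outer(d,d) for o,d in rs); b=sum((np.eye(3)-np.outer(d,d))@o for o,d in rs)
    p=np.linalg.solve(A,b); return p,[np.linalg.norm(np.cross(p-o,d)) for o,d in rs]
E
python3 - <<'E'
from h import *
print(status.get_state())
ims=[]
for c in ['scene','top']:
    im=read_camera(c); m=camera_model(c); print(c,m)
    cv2.imwrite(f'pics/{c}0.png',im[:,:,::-1])
    for t in ['collar_top','paddle_top','collar','seat','station','ejector']:
        try: print(t,[(np.round(x['centre'],1),round(x['score'],2)) for x in landmark_of(c,t)][:3])
        except Exception as e: print(t,e)
E
```

```text
pics
{'clock': 0.0, 'qpos': array([-1.34593191e+00,  2.64782090e-01,  1.60538765e+00,  2.54324790e-05,
        1.27370948e+00, -3.69440732e-02]), 'qd': array([ 0.00147503, -0.00066169,  0.000587  ,  0.0005722 ,  0.0014779 ,
       -0.00109927]), 'tau': array([-1.17002801e-03, -5.15113378e+01, -3.67316294e+01, -2.32274679e-04,
        1.30357960e-02, -6.51523635e-06]), 'position': array([ 0.17460528, -0.65166839,  0.40333472]), 'eef_rot': array([-3.11245628e+00, -4.09765230e-01,  2.98748502e-04]), 'contact_force': array([-0.02586431,  0.03174123, -0.28194025]), 'wrist_torque': array([-0.027091  , -0.06699772,  0.03138419]), 'grasp_force': 0.0, 'opening': 0.9985131838573476}
scene {'vfov': 43.16136186781129, 'cx': 324.65712682765803, 'cy': 200.01102644875178, 'origin': array([ 1.04091678, -0.47033079,  1.21407985]), 'attitude': array([-2.39386853, -1.0635724 ,  0.29575019])}
collar_top [(array([357.3, 162.3]), 0.88), (array([301.9, 263.6]), 0.84), (array([376.5, 280. ]), 0.77)]
paddle_top [(array([325.5, 184.4]), 0.56)]
collar [(array([306.3, 276.4]), 0.92), (array([358.7, 175.4]), 0.7
[... 241 characters left out ...]
er, paddle_top, red_rack, seat, station, tip_box, vial
top {'vfov': 43.4022949859291, 'cx': 321.88178047099404, 'cy': 201.70181439588535, 'origin': array([0.40488049, 0.01822286, 1.68871783]), 'attitude': array([-2.18272038,  2.15911116, -0.09624844])}
collar_top [(array([345.1, 137.1]), 0.85), (array([274.3, 226.9]), 0.8), (array([318.4, 250.3]), 0.76)]
paddle_top [(array([319.6, 217.3]), 0.59)]
collar [(array([326.8, 190.5]), 0.71), (array([344.2, 143.6]), 0.7), (array([277.8, 223. ]), 0.58)]
seat [(array([327.3, 190.7]), 0.87), (array([329. , 189.8]), 0.57)]
station []
ejector it knows: beaker, blue_rack, collar, collar_top, dish, marker, paddle_top, red_rack, seat, station, tip_box, vial
```

View pics/scene0.png

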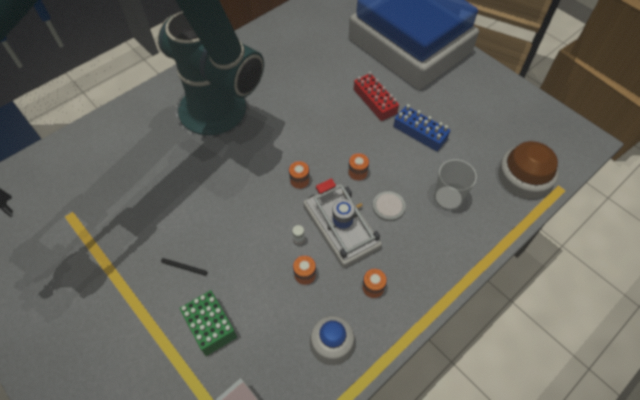

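View pics/top0.png

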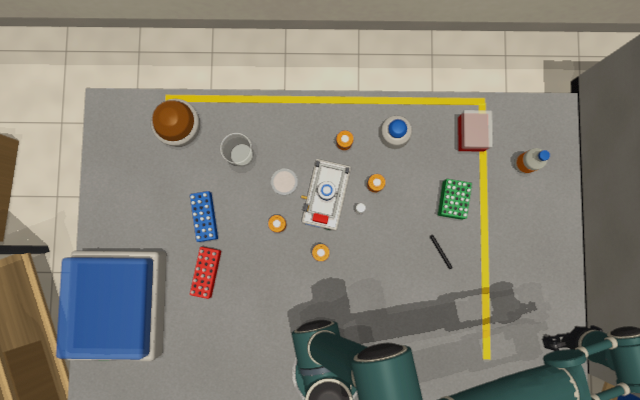

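The scene picture shows the blue-skirted collar on the spigot at about (343,210), the red paddle at (326,186) and four orange look-alikes at (299,171), (358,162), (304,267) and (375,281). In the top view the collar is at (326,190), the paddle at (320,217), the dish at (284,181) and the vial at (361,208). The collar candidates are the blue one on the station and the four orange ones. The blue one fits, because it has a blue skirt and sits on the spigot. I'll confirm that in a crop.

```bash
python3 - <<'E'
from h import *
M={c:camera_model(c) for c in['scene','top']}
near={'scene':{'collar_top':(343,206),'paddle_top':(325,184),'seat':(342,225)},'top':{'collar_top':(327,190),'paddle_top':(320,217),'seat':(327,190)}}
S={}
for c in M:
    im=read_camera(c)
    hsv=cv2.cvtColor(im,cv2.COLOR_RGB2HSV)
    for t in ['collar_top','paddle_top','seat','dish','vial']:
        L=landmark_of(c,t)
        n=near[c].get(t)
        if n: L=[x for x in L if np.hypot(*(np.array(x['centre'])-n))<18]
        print(c,t,[(np.round(x['centre'],1),round(x['score'],2)) for x in L][:3])
        if L:S[c,t]=L[0]['centre']
    if c=='scene': crop=im[150:280,270:410]
    else: crop2=im[140:250,260:400]
    x0,y0=(270,150) if c=='scene' else (260,140)
    sub=hsv[y0:y0+130,x0:x0+140]
    red=((sub[...,0]<4)|(sub[...,0]>174))&(sub[...,1]>170)&(sub[...,2]>80)
    n,l,st,ce=cv2.connectedComponentsWithStats(red.astype(np.uint8))
    for i in range(1,n):
        if st[i,4]>30: print(c,'red',ce[i]+[x0,y0],st[i])
for t in ['collar_top','paddle_top','seat','dish','vial']:
    if ('scene',t) in S and ('top',t) in S: print(t,tri([ray(M[c],S[c,t]) for c in M]))
    for c in M:
        if (c,t) in S: print(c,t,'atz',atz(M[c],S[c,t],{'collar_top':.11,'paddle_top':.098,'seat':.04}.get(t,0)))
a=cv2.resize(crop,(560,520),interpolation=cv2.INTER_CUBIC)
cv2.imwrite('pics/crop_s.png',a[:,:,::-1])
E
```

```text
scene collar_top [(array([343.1, 207.1]), 0.86)]
scene paddle_top [(array([324.3, 187.5]), 0.81)]
scene seat [(array([341.2, 221.9]), 0.79)]
scene dish [(array([387.3, 203.8]), 0.92)]
scene vial [(array([299.1, 241. ]), 0.56), (array([386.3, 203.7]), 0.34)]
scene red [325.74683544 185.43037975] [48 31 16 10 79]
top collar_top [(array([326.5, 189.2]), 0.79)]
top paddle_top []
top seat [(array([325.5, 190.6]), 0.86)]
top dish [(array([282.9, 182.1]), 0.59)]
top vial [(array([362.2, 209.7]), 0.46)]
top red [320.01785714 218.17857143] [ 53  74  15  10 112]
collar_top (array([0.59066442, 0.01075395, 0.11473953]), [np.float64(0.0029348837480086243), np.float64(0.002934883748008611)])
scene collar_top atz [0.58693829 0.01046896 0.11      ]
top collar_top atz [0.59312088 0.01299286 0.11      ]
scene paddle_top atz [0.50509598 0.02010008 0.098     ]
seat (array([0.59244327, 0.01085083, 0.04079771]), [np.float64(0.00666682483748651), np.float64(0.006666824837486479)])
scene seat atz [0.58813412 0.0058136  0.04      ]
top seat atz [0.59677881 0.01601503 0.04      ]
dish (array([0.6240195 , 0.15597105, 0.01168425]), [np.float64(0.004893432803482033), np.float64(0.004893432803482082)])
scene dish atz [0.61696024 0.15804151 0.        ]
top dish atz [0.62890159 0.16061587 0.        ]
vial (array([ 0.53953082, -0.1056481 ,  0.00377927]), [np.float64(0.003037728425987447), np.float64(0.0030377284259873946)])
scene vial atz [ 0.53983767 -0.102105    0.        ]
top vial atz [ 0.53797897 -0.10834122  0.        ]
```

View pics/crop_s.png

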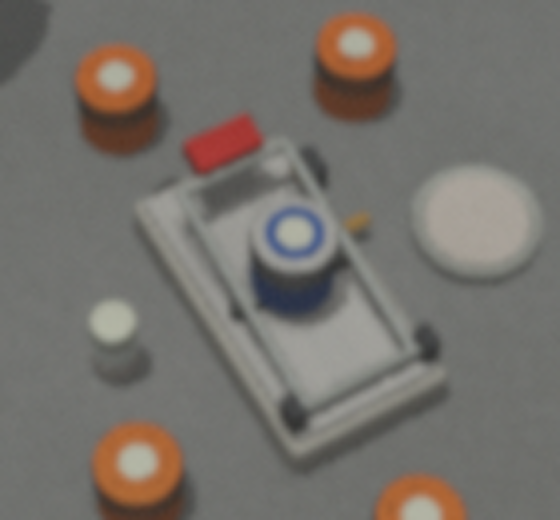

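The crop confirms it: the blue-skirted collar on the spigot is the target, and the orange ones stand on the table. I'll move above the station and refine the position with the wrist camera.

>>> servo_tool(motion=[[0, 0.48, 0.85, 0, 0.6], [0, 0.48, 0.85, 0, 0.6], [0, 0.48, 0.85, 0, 0.6], [0, 0.48, 0.85, 0, 0.6], [0, 0.48, 0.85, 0, 0.6], [0, 0.48, 0.85, 0, 0.6], [0, 0.48, 0.85, 0, 0.6], [0, 0.48, 0.85, 0, 0.6]], squeeze=40)

```text
clock: 1.87
position: [0.3287, -0.3783, 0.4049]
eef_rot: [2.96, 1.052, 0.0]
contact_force: [1.0, -0.6, 0.5]
opening: 0.0
grasp_force: 0.0
```

>>> servo_tool(motion=[[0, 0.48, 0.85, 0, 0.6], [0, 0.48, 0.85, 0, 0.6], [0, 0.48, 0.85, 0, 0.6], [0, 0.48, 0.85, 0, 0.6], [0, 0.48, 0.85, 0, 0.6], [0, 0.48, 0.85, 0, 0.6], [0, 0.48, 0.85, 0, 0.6], [0, 0.48, 0.85, 0, 0.6]])

```text
clock: 2.53
position: [0.4824, -0.1061, 0.4051]
eef_rot: [2.676, 1.645, 0.001]
contact_force: [0.8, -0.7, 0.1]
opening: 0.003
grasp_force: 0.0
```

>>> servo_tool(motion=[[0, 0.2, 0.85, 0, 0.6], [0, 0, 0.8, 0, 0.6], [0, 0, 0.5, 0, 0], [0, 0, 0, 0, 0], [0, 0, 0, 0, 0]])

```text
clock: 2.95
position: [0.4899, -0.0211, 0.4048]
eef_rot: [2.586, 1.783, -0.0]
contact_force: [-0.4, -0.3, -1.0]
opening: -0.0
grasp_force: 0.0
```

```bash
python3 - <<'E'
from h import *
s=status.get_state(); print(s['clock'],s['position'],s['eef_rot'],s['qpos'],s['contact_force'])
m=camera_model('wrist'); im=read_camera('wrist'); print(m)
cv2.imwrite('pics/w1.png',im[:,:,::-1])
np.savez('w1.npz',im=im,o=m['origin'],a=m['attitude'],m=[m['vfov'],m['cx'],m['cy']])
for t,z in [('collar_top',.11),('paddle_top',.098),('seat',.04),('station',0)]:
    print(t,[(np.round(x['centre'],1),round(x['score'],2),np.round(atz(m,x['centre'],z),4)) for x in landmark_of('wrist',t)][:3])
E
```

```text
2.95 [ 0.48985329 -0.02113195  0.40480257] [ 2.58617446e+00  1.78256805e+00 -1.61264644e-04] [-9.37321237e-02 -9.05973755e-02  1.98728607e+00 -5.53588780e-04
  1.24459874e+00  2.70267307e-01] [-0.36129385 -0.25574192 -0.99515368]
{'vfov': 65.19749933576956, 'cx': 312.37315802304687, 'cy': 201.51044312058207, 'origin': array([0.51985887, 0.05572684, 0.37288381]), 'attitude': array([ 2.77217259, -0.5100991 , -0.08532129])}
collar_top [(array([462.9, 244.8]), 0.9, array([ 0.6037, -0.1172,  0.11  ])), (array([592.5, 102.7]), 0.67, array([ 0.7274, -0.0293,  0.11  ])), (array([211.8, 171.2]), 0.66, array([0.4169, 0.0289, 0.11  ]))]
paddle_top [(array([306. , 133.8]), 0.74, array([0.5033, 0.0284, 0.098 ]))]
seat []
station []
```

View pics/w1.png

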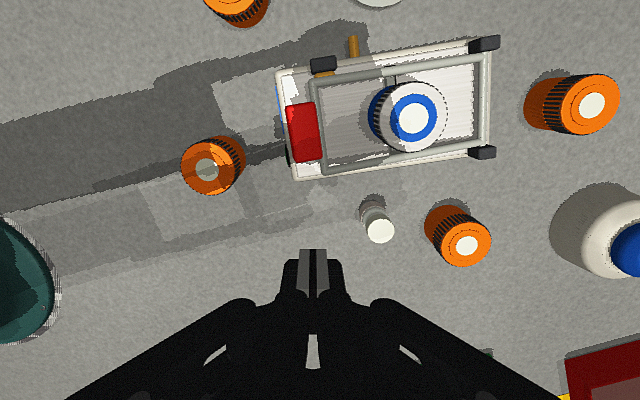

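The wrist picture shows the collar's top face centred at about (415,117) and the red paddle's top at about (305,132). The vial cap is at (380,230) and the fingers are at (313,255), clear of everything.

```bash
python3 - <<'E'
from h import *
Z=np.load('w1.npz'); W=dict(vfov=Z['m'][0],cx=Z['m'][1],cy=Z['m'][2],origin=Z['o'],attitude=Z['a']); im=Z['im']
S,T=camera_model('scene'),camera_model('top')
hsv=cv2.cvtColor(im,cv2.COLOR_RGB2HSV)
blue=cv2.inRange(hsv[70:165,380:460],(105,120,60),(125,255,255))
n,l,st,ce=cv2.connectedComponentsWithStats(blue)
print([(st[i]+[380,70,0,0,0],ce[i]+[380,70]) for i in range(1,n) if st[i,4]>40])
red=cv2.inRange(hsv[90:175,270:340],(0,150,150),(6,255,255))
ct=max(cv2.findContours(red,cv2.RETR_EXTERNAL,cv2.CHAIN_APPROX_NONE)[0],key=cv2.contourArea)
mr=cv2.minAreaRect(ct); box=cv2.boxPoints(mr)+[270,90]; print(mr,box.round(1))
print('paddle top corners',[atz(W,p,.098).round(4)[:2] for p in box])
pc=box.mean(0)
print('paddle', atz(W,pc,.098), tri([ray(W,pc),ray(S,(325.0,184.4)),ray(T,(320,217.7))]))
for p in [(414.5,117.5)]: print('collar',atz(W,p,.11),tri([ray(W,p),ray(S,(343.1,207.1)),ray(T,(326.5,189.2))]))
# deck corners at z=.04
for p in [(277,72),(297,180),(490,151),(484,50)]: print(p,atz(W,p,.04).round(4))
E
```

```text
[(array([380,  85,  13,  11,  41]), array([384.51219512,  89.65853659])), (array([ 390,   94,   47,   48, 1027]), array([412.82473223, 117.10126582]))]
((32.27027130126953, 33.621620178222656), (39.45575714111328, 27.619029998779297), 80.53767395019531) [[285.4 106.4]
 [312.6 101.9]
 [319.1 140.8]
 [291.9 145.4]]
paddle top corners [array([0.4953, 0.0556]), array([0.518 , 0.0509]), array([0.5118, 0.0187]), array([0.4882, 0.0235])]
paddle [0.50342368 0.03748676 0.098     ] (array([0.50144806, 0.03310987, 0.09459776]), [np.float64(0.004497591939265547), np.float64(0.005355011305178827), np.float64(0.002193044919484099)])
collar [0.59121135 0.01029834 0.11      ] (array([0.59042731, 0.01092056, 0.11406423]), [np.float64(0.0003147851627056425), np.float64(0.0028642647214576593), np.float64(0.003027386267907998)])
(277, 72) [0.4948 0.0886 0.04  ]
(297, 180) [ 0.4725 -0.0204  0.04  ]
(490, 151) [ 0.6764 -0.064   0.04  ]
(484, 50) [0.6891 0.0356 0.04  ]
```

>>> servo_tool(motion=[[0, 0.2, 0.9, 0, 0], [0, 0, 0.37, -0.7, 0], [0, 0, 0, -0.9, 0], [0, 0, 0, -0.9, 0], [0, 0, 0, -0.5, 0], [0, 0, 0, 0, 0]])

```text
clock: 3.7
position: [0.4951, 0.0279, 0.2792]
eef_rot: [-2.585, -1.774, 0.014]
contact_force: [0.3, 0.4, -0.6]
opening: 0.001
grasp_force: 0.0
```

>>> servo_tool(motion=[[0, 0, 0, -0.25, 0], [0, 0, 0, -0.25, 0], [0, 0, 0, -0.25, 0], [0, 0, 0, 0, 0]])

```text
clock: 4.03
position: [0.4989, 0.0285, 0.255]
eef_rot: [2.588, 1.778, 0.004]
contact_force: [0.6, 0.7, 4.1]
opening: -0.003
grasp_force: 1.8
```

>>> servo_tool(motion=[[0, 0, 0, -0.2, 0], [0, 0, 0, -0.2, 0], [0, 0, 0, 0, 0]])

```text
clock: 4.28
position: [0.4984, 0.0288, 0.2394]
eef_rot: [2.589, 1.779, 0.002]
contact_force: [-1.3, 0.8, 4.1]
opening: -0.001
grasp_force: 1.9
```

>>> servo_tool(motion=[[0, 0, 0, -0.15, 0], [0, 0, 0, -0.1, 0], [0, 0, 0, 0, 0]])

```text
clock: 4.53
position: [0.4993, 0.0289, 0.2366]
eef_rot: [-2.589, -1.779, 0.001]
contact_force: [-23.1, -0.2, 54.6]
opening: 0.005
grasp_force: 27.2
```

At its stop. Retreat and check.

>>> servo_tool(motion=[[0, 0, 0, 0.3, 0], [0, 0, 0, 0.9, 0], [0, 0, 0, 0.9, 0], [0, 0, 0, 0.9, 0], [0, 0, -0.6, 0.9, 0], [1, 0, -0.6, 0, 0], [1, 0, 0, 0, 0]])

```text
clock: 5.12
position: [0.4992, -0.0208, 0.3878]
eef_rot: [2.584, 1.773, 0.008]
contact_force: [-0.2, 0.3, -0.9]
opening: 0.277
grasp_force: 0.0
```

```bash
python3 - <<'E'
from h import *
s=status.get_state(); print(s['clock'],s['position'],s['contact_force'],s['wrist_torque'],s['opening'])
m=camera_model('wrist'); im=read_camera('wrist')
for t,z in [('collar_top',.11),('paddle_top',.066),('seat',.04)]:
    print(t,[(np.round(x['centre'],1),round(x['score'],2),np.round(atz(m,x['centre'],z),4)) for x in landmark_of('wrist',t)][:4])
hsv=cv2.cvtColor(im,cv2.COLOR_RGB2HSV)
blue=cv2.inRange(hsv,(105,120,60),(125,255,255))
n,l,st,ce=cv2.connectedComponentsWithStats(blue)
for i in range(1,n):
    if st[i,4]>200: c=st[i,:2]+st[i,2:4]/2-.5; print(st[i],ce[i],c,atz(m,c,.11),atz(m,c,.106))
cv2.imwrite('pics/w2.png',im[:,:,::-1])
E
```

```text
5.1167 [ 0.49916234 -0.02079745  0.38777518] [-0.21738602  0.27554501 -0.939516  ] [ 0.06116906  0.04123481 -0.03092687] 0.27716528295049686
collar_top [(array([460.9, 251.3]), 0.97, array([ 0.6069, -0.1131,  0.11  ])), (array([592.6, 106.4]), 0.93, array([ 0.7269, -0.0284,  0.11  ])), (array([405.2, 124.5]), 0.9, array([0.5905, 0.0099, 0.11  ])), (array([192.1, 179.6]), 0.7, array([0.4176, 0.0302, 0.11  ]))]
paddle_top [(array([285.9, 137.6]), 0.66, array([0.4961, 0.0299, 0.066 ]))]
seat []
[358  89  26  52 233] [365.01716738 111.24463519] [370.5 114.5] [0.56782844 0.02663917 0.11      ] [0.56844822 0.02616361 0.106     ]
[ 380   99   50   51 1148] [404.31445993 123.16289199] [404.5 124. ] [0.59007093 0.01050349 0.11      ] [0.59105245 0.0097655  0.106     ]
[ 611  231   29   56 1126] [627.94849023 259.09591474] [625.  258.5] [ 0.74230868 -0.17371394  0.11      ] [ 0.74576613 -0.17744796  0.106     ]
```

View pics/w2.png

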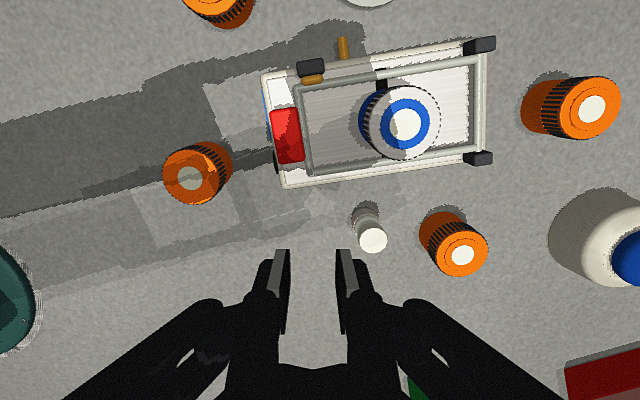

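The paddle is down and latched, with its top at (287,135) under the brass catch. The collar top is at (405,124), world (0.590, 0.010). I'll move over it and descend with the fingers open.

>>> servo_tool(motion=[[1, 0.76, 0.26, 0, 0], [1, 0.76, 0.26, 0, 0], [1, 0.76, 0.26, 0, 0], [1, 0, 0, -0.8, 0], [1, 0, 0, -0.9, 0], [1, 0, 0, 0, 0]])

```text
clock: 5.82
position: [0.5858, 0.0142, 0.3064]
eef_rot: [-2.58, -1.776, 0.02]
contact_force: [-2.2, -0.0, -1.2]
opening: 1.002
grasp_force: 0.0
```

```bash
python3 - <<'E'
from h import *
s=status.get_state(); print(s['clock'],s['position'],s['eef_rot'],s['contact_force'],s['opening'],s['qpos'])
E
```

```text
5.8167 [0.58579893 0.01419586 0.30635043] [-2.57995647 -1.77610342  0.01968149] [-2.18271418e+00 -1.35493827e-04 -1.16420130e+00] 1.001847996960758 [-1.83572864e-02  1.82727872e-01  1.89203801e+00  3.02370256e-04
  1.08247277e+00  3.46466353e-01]
```

>>> servo_tool(motion=[[1, 0, 0, 0, 0], [1, 0, 0, 0, 0]])

```text
clock: 5.98
position: [0.589, 0.0134, 0.3156]
eef_rot: [-2.588, -1.78, 0.001]
contact_force: [0.1, 0.5, 0.8]
opening: 0.996
grasp_force: 0.0
```

>>> servo_tool(motion=[[1, 0.04, -0.07, -0.4, 0], [1, 0, 0, -0.5, 0], [1, 0, 0, -0.4, 0], [1, 0, 0, -0.26, 0], [1, 0, 0, 0, 0], [1, 0, 0, 0, 0]])

```text
clock: 6.48
position: [0.5911, 0.0101, 0.2542]
eef_rot: [2.589, 1.779, 0.002]
contact_force: [0.1, 0.1, 0.9]
opening: 0.999
grasp_force: 0.0
```

>>> servo_tool(motion=[[0, 0, 0, 0, 0], [0, 0, 0, 0, 0], [0, 0, 0, 0, 0], [0, 0, 0, 0, 0], [0, 0, 0, 0, 0], [0, 0, 0, 0, 0]], squeeze=30)

```text
clock: 6.98
position: [0.5913, 0.0102, 0.2547]
eef_rot: [2.588, 1.779, 0.003]
contact_force: [-1.7, 0.7, 6.5]
opening: 0.645
grasp_force: 31.1
```

>>> servo_tool(motion=[[0, 0, 0, 0, -0.8], [0, 0, 0, 0, -0.8], [0, 0, 0, 0, -0.8], [0, 0, 0, 0, -0.8], [0, 0, 0, 0, 0]])

```text
clock: 7.4
position: [0.5913, 0.0101, 0.2548]
eef_rot: [2.813, 1.397, 0.003]
contact_force: [-1.9, 1.0, 6.3]
opening: 0.643
grasp_force: 31.2
```

>>> servo_tool(motion=[[0, 0, 0, 0, -0.8], [0, 0, 0, 0, 0]])

```text
clock: 7.57
position: [0.5913, 0.0101, 0.2547]
eef_rot: [2.86, 1.298, 0.003]
contact_force: [-1.9, -0.5, 6.8]
opening: 0.646
grasp_force: 31.2
```

>>> servo_tool(motion=[[0, 0, 0, 0, -0.8], [0, 0, 0, 0, 0]])

```text
clock: 7.73
position: [0.5913, 0.0101, 0.2548]
eef_rot: [2.903, 1.198, 0.003]
contact_force: [-1.8, 1.4, 6.7]
opening: 0.646
grasp_force: 31.2
```

>>> servo_tool(motion=[[0, 0, 0, 0, -0.8], [0, 0, 0, 0, 0]])

```text
clock: 7.9
position: [0.5913, 0.0101, 0.2547]
eef_rot: [2.943, 1.096, 0.003]
contact_force: [-1.1, 0.9, 7.3]
opening: 0.644
grasp_force: 31.2
```

>>> servo_tool(motion=[[0, 0, 0, 0, -0.8], [0, 0, 0, 0, 0]])

```text
clock: 8.07
position: [0.5913, 0.01, 0.2548]
eef_rot: [2.98, 0.992, 0.003]
contact_force: [-1.5, 0.1, 6.2]
opening: 0.646
grasp_force: 31.2
```

>>> servo_tool(motion=[[0, 0, 0, 0, -0.8], [0, 0, 0, 0, 0]])

```text
clock: 8.23
position: [0.5913, 0.01, 0.2547]
eef_rot: [3.013, 0.888, 0.003]
contact_force: [-1.8, -1.2, 6.8]
opening: 0.642
grasp_force: 31.2
```

```bash
python3 - <<'E'
from h import *
s=status.get_state(); print(s['position'],s['contact_force'],s['wrist_torque'],s['qpos'])
E
```

```text
[0.59130547 0.01000001 0.25470322] [-1.75441618 -1.20091866  6.79237761] [-0.03822221  0.37935687 -0.1465613 ] [-2.51362690e-02  2.43052342e-01  1.92537169e+00 -2.88472625e-04
  9.71035646e-01  9.72665232e-01]
```

>>> servo_tool(motion=[[0, 0, 0, 0, -0.8], [0, 0, 0, 0, 0]])

```text
clock: 8.4
position: [0.5913, 0.0099, 0.2546]
eef_rot: [3.042, 0.782, 0.003]
contact_force: [-1.8, -0.7, 6.9]
opening: 0.64
grasp_force: 31.2
```

>>> servo_tool(motion=[[0, 0, 0, 0, -0.8], [0, 0, 0, 0, 0]])

```text
clock: 8.57
position: [0.5913, 0.01, 0.2546]
eef_rot: [3.068, 0.675, 0.003]
contact_force: [-1.4, 0.7, 5.9]
opening: 0.647
grasp_force: 31.2
```

>>> servo_tool(motion=[[0, 0, 0, 0, -0.8], [0, 0, 0, 0, 0]])

```text
clock: 8.73
position: [0.5912, 0.01, 0.2546]
eef_rot: [3.089, 0.568, 0.003]
contact_force: [-2.9, -0.4, 7.1]
opening: 0.644
grasp_force: 31.2
```

```bash
python3 - <<'E'
from h import *
s=status.get_state(); print(s['position'],s['contact_force'],s['wrist_torque'])
E
```

```text
[0.59124208 0.01002377 0.25463237] [-2.88413741 -0.36878198  7.10123488] [-0.02610252  0.34405721 -0.11956907]
```

>>> servo_tool(motion=[[0, 0, 0, 0, -0.8], [0, 0, 0, 0, 0]])

```text
clock: 8.9
position: [0.5913, 0.01, 0.2547]
eef_rot: [3.107, 0.46, 0.003]
contact_force: [-1.8, -0.8, 6.7]
opening: 0.643
grasp_force: 31.2
```

>>> servo_tool(motion=[[0, 0, 0, 0, -0.8], [0, 0, 0, 0, 0]])

```text
clock: 9.07
position: [0.5912, 0.0099, 0.2547]
eef_rot: [3.121, 0.351, 0.003]
contact_force: [-1.4, -0.0, 6.8]
opening: 0.645
grasp_force: 31.3
```

>>> servo_tool(motion=[[0, 0, 0, 0, -0.8], [0, 0, 0, 0, 0]])

```text
clock: 9.23
position: [0.5912, 0.0099, 0.2546]
eef_rot: [3.131, 0.242, 0.003]
contact_force: [-2.6, -0.8, 6.5]
opening: 0.65
grasp_force: 31.3
```

```bash
python3 - <<'E'
from h import *
s=status.get_state(); print(s['position'],s['contact_force'],s['wrist_torque'])
E
```

```text
[0.59120826 0.00987997 0.2546203 ] [-2.63371408 -0.81338359  6.48291684] [-0.18841236  0.43160925 -0.14187555]
```

>>> servo_tool(motion=[[0, 0, 0, 0, -0.8], [0, 0, 0, 0, 0]])

```text
clock: 9.4
position: [0.5911, 0.0098, 0.2544]
eef_rot: [3.138, 0.133, 0.002]
contact_force: [-1.9, -0.3, 6.0]
opening: 0.646
grasp_force: 31.2
```

>>> servo_tool(motion=[[0, 0, 0, 0, -0.8], [0, 0, 0, 0, 0]])

```text
clock: 9.57
position: [0.5911, 0.01, 0.254]
eef_rot: [3.141, 0.024, 0.002]
contact_force: [-0.7, -0.4, 3.3]
opening: 0.646
grasp_force: 31.2
```

```bash
python3 - <<'E'
from h import *
s=status.get_state(); print(s['position'],s['contact_force'],s['wrist_torque'])
E
```

```text
[0.59108666 0.00999976 0.25398994] [-0.65923434 -0.42622672  3.34979457] [-0.05266193  0.15536099 -0.02900937]
```

The force and torque have dropped, so the keyways are aligned. Push down gently.

>>> servo_tool(motion=[[0, 0, 0, -0.05, 0], [0, 0, 0, -0.05, 0], [0, 0, 0, 0, 0]])

```text
clock: 9.82
position: [0.5916, 0.0101, 0.2515]
eef_rot: [-3.141, -0.029, -0.004]
contact_force: [-2.4, -0.1, 12.0]
opening: 0.648
grasp_force: 32.3
```

>>> servo_tool(motion=[[0, 0, 0, 0, -0.3], [0, 0, 0, 0, 0]])

```text
clock: 9.98
position: [0.5913, 0.0103, 0.2506]
eef_rot: [-3.141, 0.013, -0.003]
contact_force: [-2.1, 0.8, 7.1]
opening: 0.646
grasp_force: 31.8
```

>>> servo_tool(motion=[[0, 0, 0, 0, -0.3], [0, 0, 0, 0, 0]])

```text
clock: 10.15
position: [0.5912, 0.0103, 0.2498]
eef_rot: [-3.141, 0.053, -0.003]
contact_force: [-0.5, 1.0, 3.4]
opening: 0.65
grasp_force: 31.5
```

```bash
python3 - <<'E'
from h import *
s=status.get_state(); print(s['position'],s['contact_force'],s['wrist_torque'])
E
```

```text
[0.59122349 0.01030146 0.24983158] [-0.48838933  1.04706103  3.37456376] [ 0.25043279 -0.00546084 -0.0446157 ]
```

>>> servo_tool(motion=[[0, 0, 0, -0.06, 0], [0, 0, 0, -0.06, 0], [0, 0, 0, 0, 0]])

```text
clock: 10.4
position: [0.5912, 0.0103, 0.2442]
eef_rot: [-3.141, 0.053, -0.003]
contact_force: [0.4, 1.6, 4.7]
opening: 0.648
grasp_force: 31.5
```

```bash
python3 - <<'E'
from h import *
s=status.get_state(); print(s['position'],s['contact_force'],s['wrist_torque'])
E
```

```text
[0.59119669 0.01027503 0.24421863] [0.36498679 1.55764655 4.71267522] [ 0.24945536 -0.16878278 -0.03233894]
```

>>> servo_tool(motion=[[0, 0, 0, -0.04, 0], [0, 0, 0, -0.03, 0], [0, 0, 0, 0, 0]])

```text
clock: 10.65
position: [0.5913, 0.0103, 0.243]
eef_rot: [-3.141, 0.054, -0.002]
contact_force: [-2.8, 2.2, 12.8]
opening: 0.645
grasp_force: 32.3
```

>>> servo_tool(motion=[[0, 0, 0, -0.04, 0], [0, 0, 0, -0.03, 0], [0, 0, 0, 0, 0]], squeeze=60)

```text
clock: 10.9
position: [0.5914, 0.0103, 0.243]
eef_rot: [-3.141, 0.053, -0.002]
contact_force: [-10.9, 1.5, 28.9]
opening: 0.637
grasp_force: 59.6
```

```bash
python3 - <<'E'
from h import *
s=status.get_state(); print(s['position'],s['contact_force'],s['grasp_force'])
im=read_camera('wrist'); m=camera_model('wrist')
cv2.imwrite('pics/w3.png',im[:,:,::-1])
for t in ['paddle_top','collar_top']: print(t,[(np.round(x['centre']),round(x['score'],2)) for x in landmark_of('wrist',t)][:3])
E
```

```text
[0.59139683 0.01032631 0.24304056] [-10.88303201   1.48155169  28.92305769] 59.61784243583679
paddle_top []
collar_top [(array([314., 300.]), 0.85)]
```

View pics/w3.png

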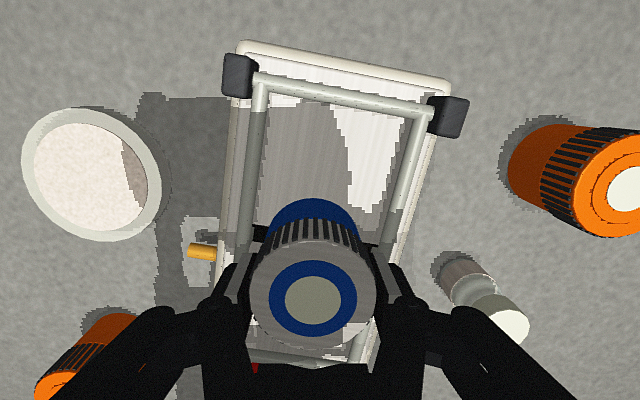

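The picture shows the collar's skirt seated low between the arms at (315,280), with the fingers gripping it. The bail lies flat, the paddle is still down at (255,367), and the dish and vial are undisturbed. The tool height no longer changes as the force rises, so the collar is home. Handing in.

```bash
python3 -c "
from h import *
print(r.job_done())"
```

```text
the job is handed in; nothing more can be done
None
```

The job is handed in: the ejector is latched down, and the collar was keyed after about 67° clockwise and is still held fully home with about 29 N down; no verdict came back from the judge.

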